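Set out the snack service

TASK

Set out the snack service on the pale wooden board: stand the steel canister in the middle of the dark slate coaster, the amber jar in the middle of the canister's top, and the purple cup in the middle of the white saucer. Lay the aluminium scoop flat on the board, centred midway between the saucer and the coaster and straight across the board's length, with its handle towards the robot's side. Leave the teal cup, the copper canister and the green jar standing where they are.

Things in the scene. Friction and masses are not known exactly. Their poses are not given: they have to be found in the camera images.
- board: fixed pale wooden serving board, 160 mm (its x, away from the robot) x 400 mm (its y) x 12 mm thick. Origin: centre of its underside, on the counter, which is also midway between saucer and coaster; its top is 12 mm above. Its x axis points roughly away from the robot (yaw within 0.2 rad), z up
- saucer: fixed white porcelain saucer on the board, 120 mm across, rim 12 mm high, flat floor 5 mm above its underside and about 80 mm across. It lies 130 mm from the board's centre, at either end. Origin: centre of its underside, on the board's top
- coaster: fixed square dark slate coaster on the board, 100 x 100 x 6 mm, 130 mm from the board's centre, at the end opposite the saucer. Origin: centre of its underside, on the board's top; its top is 6 mm above
- cup: purple polypropylene tapered open cup, 65 mm across the rim, 52 mm across the foot, 80 mm tall, wall 3 mm, standing upright. Origin: centre of its underside, z up; about 50 g
- canister: brushed steel closed flat-topped round canister, 64 mm across the lid (62 mm below it), 85 mm tall, standing upright. Origin: centre of its underside, z up; its flat top is at z = 85 mm; about 250 g
- jar: amber small jar with a cap of the same colour, 43 mm across, 55 mm tall, standing upright. Origin: centre of its underside, z up; about 90 g
- scoop: aluminium scoop, 140 mm long, lying flat; about 90 g. Origin: on its underside, at the middle of its length. Its x axis runs from handle to bowl: the open bowl (42 mm wide, 24 mm tall) fills x = +4 to +70 mm, the straight handle (14 mm wide, between 9 and 18 mm above the underside) runs from x = +4 to -66 mm and ends in a round foot (18 mm wide, 18 mm tall, reaching x = -70 mm) on which it rests. z up. It starts with the handle towards the robot, yaw within 0.9 rad
- teal_cup: a bystander, to be left alone: teal tapered open cup, 65 mm across the rim, 52 mm across the foot, 80 mm tall, wall 3 mm, standing upright. Origin: centre of its underside, z up
- copper_canister: a bystander, to be left alone: copper closed flat-topped round canister, 64 mm across the lid (62 mm below it), 85 mm tall, standing upright. Origin: centre of its underside, z up; its flat top is at z = 85 mm
- green_jar: a bystander, to be left alone: dark green small jar with a cap of the same colour, 43 mm across, 55 mm tall, standing upright. Origin: centre of its underside, z up
There are look-alikes about, which are no part of the job. Several things have the shape of the cup; the one meant has the colours described above. Of the things that look like the canister, take the one that is farthest from the robot's base at the start.

How it is judged:
By the outcome, as a careful person would: the job done as asked, in the order asked, and still so for the second after the job is handed in, with the robot touching nothing.
It also fails if it takes over 104 s, if anything falls off the work surface, if the arm or the gripper's body presses on something with over 40 N, if the wrist force passes 120 N, or if a joint passes its speed limit or range.

ROBOT

A 6-joint arm with a two-finger parallel gripper is mounted at the origin on the work surface. World frame = base frame: x ahead of the robot, y to its left, z up, the work surface at z = 0. Lengths are in mm, angles in rad, forces in N, time in s.
With the tool pointing down it reaches from about 350 to 875 mm from the base axis. Payload 15.5 kg.
Tool frame: the origin (TCP) lies between the finger pads; the fingertips stand 22 mm ahead of it and the grasp point (between the pads) lies 3 mm ahead of it (bot.tip_reach is the distance from the TCP to the fingertips, in mm); z points along the fingers, y is the line along which they close (so a half turn about z gives the same grasp; the last joint's range is limited). The gripper opens to 85 mm and grips with 20 to 120 N. Pads are 22 mm wide; open, the fingers measure 114 mm over their backs; the gripper's body (76 mm by 85 mm) begins 54 mm behind the grasp point. The pads swing forward as they close: fully open they stand 13 mm farther back than shut.
Start: joints at [-1.306, 0.494, 1.345, -0, 1.302, -0.096], TCP at [220.64, -584.76, 253.277] pointing down, gripper open.
Joint ranges: [-2.91, 2.91], [-0.82, 2.16], [0.22, 2.67], [-1.22, 4.37], [0.12, 2.79], [-3.08, 3.08]. Speed limits (rad/s): [1.89, 1.89, 2.57, 3.01, 3.01, 3.01].

INTERFACE

Orientations are given as a unit quaternion [w, x, y, z].
In Python, from cell import bot gives the robot as it stands.
- The arm moves only by the tool jog_arm, never from a script. Its argument "deltas" is a list that holds one entry, the list of rows, each a list of 4 numbers: the shift along the tool's x, y, z each as a share of 0.6 m, from -1 to 1, then the turn about the tool's z as a share of 45 degrees, from -1 to 1. In form: [[[tx, ty, tz, turn], ...]]. A call has 1 to 10 rows; each row shifts and turns the commanded pose from where the row before left it, along the tool's axes as they then stand; what a row does not reach is not made up. A row lasts 1/8 s, in which the tool goes at most 62.5 mm and 10.7 degrees, less where a joint would pass 70% of its speed; a pose out of reach is approached as far as the arm can. A call with a number of a shift or a turn outside -1 to 1 is refused whole. A call with a gripper value outside its range is refused whole. "hand" is the finger opening in mm, from 0 to 85.4, set as the call begins (left out, the last holds). The fingers move at their own pace and stop on an object; "force" is the grip in N (left out, the last holds). Time passes only in rows, so rows that do not move let the fingers close. It gives the time, the measured TCP pose, the force, the opening and the grip force at its end, in the units of the state.
- bot.get_state(): the state, without advancing time (a new reading comes with each control period).
- bot.camera(name): name is "scene" or "top"; returns a dict with "color" (400x640x3 uint8, red, green, blue), "z_map" (400x640 float32, mm along the optical axis (not along the pixel's ray), 0 where there is no reading), "fov_y" (degrees; the focal length in pixels is half the picture's height over the tangent of half this angle, whatever the lens; pixels are square), "cx", "cy" (the principal point, pixels), "R" (3x3) and "t" (3): a world point X has camera coordinates R X + t. Camera axes: x right, y down, z forward; pixel columns grow to the right and rows downward; lengths in mm; the calibration is good to about 2 mm. A picture is of the moment at which its call begins.
- bot.sign_off(): hands the job in; it is judged then, once.
The state is a dict: "clock": time; "q": joint angles; "joint_vel": joint speeds; "joint_efforts": joint torques, N m; "eef_pos": TCP position; "ee_rot": TCP orientation; "ft_force": force on the tool from outside, world axes, zero at the start; "wrist_torque": the same for the moment, N m; "opening": finger opening in mm; "grasp_force": force on a finger pad.
Only numpy, scipy, OpenCV 4.12 (cv2) and the standard library are available. Lean on these libraries where they do the work, as an engineer would, in place of code of your own. Each camera call takes 0.05 s, during which the arm holds its last target. There are 200 camera calls.

## Working session

There is one attempt and no reset: what is moved stays moved. The work goes in short steps, Python scripts to look and compute and a tool call to move; the robot and the scene stay as the last step left them, time stands still between calls to the robot, and variables do not carry over. Pictures are saved under pics/ and viewed, at most 14 in all, crops included, and the job is handed in when it is done.

Besides the shell and the picture viewer there is one more tool, called by a JSON object that holds its "api" and its "payload", one argument or row to a line. jog_arm: Moves the arm, as the interface text tells. Shift numbers are shares of 0.6 m and turn numbers shares of 45 degrees, none past 1 either way. Its arguments: {"type":"object","properties":{"deltas":{"type":"array","items":{"type":"array","items":{"type":"array","items":{"type":"number"}}}},"hand":{"type":"number"},"force":{"type":"number"}},"required":["deltas"]}

```bash
ls; mkdir -p pics; python3 - <<'E'
from cell import bot
import cv2,numpy as np
for n in("scene","top"):
    c=bot.camera(n); cv2.imwrite(f"pics/{n}0.png",c["color"][:,:,::-1]); np.savez(f"{n}0.npz",**c)
    print(n,c["fov_y"],c["cx"],c["cy"],np.round(c["R"],3).tolist(),c["t"])
print(bot.get_state())
E
```

```text
pics
scene 46.01999915475946 322.09318168862205 201.2530001840771 [[-0.775, 0.632, 0.015], [0.389, 0.496, -0.776], [-0.498, -0.596, -0.63]] [ 428.66850534 -167.63797614 1352.60118215]
top 53.79955504978522 312.64548149249885 200.2704423175442 [[0.009, -1.0, 0.005], [-0.996, -0.009, -0.089], [0.089, -0.004, -0.996]] [ -8.94731229 533.17872312 965.7651596 ]
{'clock': 0.1, 'q': array([-1.30550503e+00,  4.94145739e-01,  1.34606050e+00,  3.33570790e-06,
        1.30251333e+00, -9.54654909e-02]), 'joint_vel': array([-0.00021604, -0.0022461 , -0.00200421, -0.00080155, -0.00074296,
        0.00066017]), 'joint_efforts': array([ 1.41860590e-03, -8.83591032e+01, -3.84568369e+01, -2.58801520e-04,
        5.24033618e-03, -3.14275599e-05]), 'eef_pos': array([ 220.55915269, -584.46896102,  252.74745439]), 'ee_rot': array([-5.61564231e-04,  9.83775802e-01,  1.79401375e-01, -4.61852282e-05]), 'ft_force': array([ 0.91433012,  0.42492409, -0.45931448]), 'wrist_torque': array([0.05050125, 0.03020812, 0.01691678]), 'grasp_force': 0.0, 'opening': 85.11816447989044}
```

View pics/scene0.png

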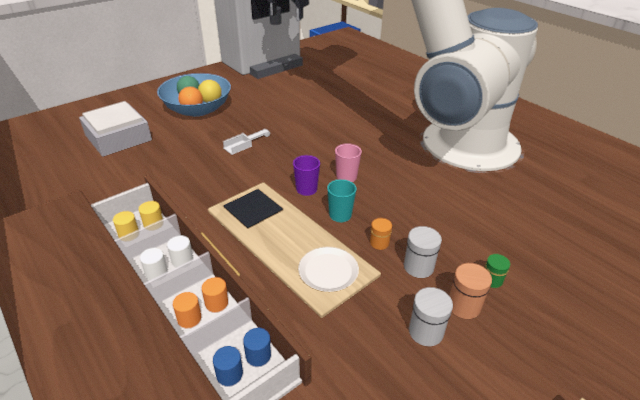

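View pics/top0.png

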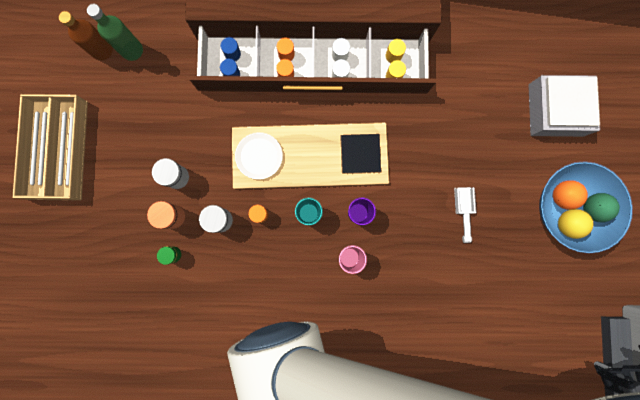

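The top view (away is up, +y is left) shows:
- **Steel canisters:** (167,172) and (213,218). Copper is at (161,215).
- **Cups:** purple (361,211), teal (308,211), pink (352,260).
- **Jars:** amber (258,214), green (167,256). There are also orange pots in the drawer at (285,47) and (285,68).
- **Scoop:** (465,212).
- **Board:** saucer at (260,156), coaster at (361,154).

Canister candidates are (167,172), (213,218) and copper (161,215). The farthest steel one is (167,172).

```bash
cat > h.py <<'E'
import numpy as np,cv2
from cell import bot
def f(c): return 200/np.tan(np.radians(float(c["fov_y"]))/2)
def ray(c,u,v,h):
    R,t=c["R"],c["t"]; o=-R.T@t; d=R.T@np.array([(u-c["cx"])/f(c),(v-c["cy"])/f(c),1]); return (o+d*(h-o[2])/d[2])
def cloud(c):
    v,u=np.mgrid[:400,:640]; z=c["z_map"].astype(float)
    P=np.stack([(u-c["cx"])/f(c)*z,(v-c["cy"])/f(c)*z,z],-1); P=(P-c["t"])@c["R"]; P[z==0]=np.nan; return P
def go(x,y,z,th=None):
    """needed move in tool axes: shares (tx,ty,tz) and turn for tool-x heading th (deg, mod 180)"""
    s=bot.get_state(); w,a,b,c=s["ee_rot"]
    from scipy.spatial.transform import Rotation as Ro
    R=Ro.from_quat([a,b,c,w]).as_matrix(); h=np.degrees(np.arctan2(R[1,0],R[0,0]))
    d=R.T@(np.array([x,y,z])-s["eef_pos"])/600
    tr=0 if th is None else -((th-h+90)%180-90)/45
    print("tcp",s["eef_pos"].round(1),"head",h.round(2),"shift",d.round(4),"turn",round(tr,3))
E
python3 - <<'E'
from h import *
c=dict(np.load("top0.npz")); s=dict(np.load("scene0.npz")); P=cloud(c)
hsv=cv2.cvtColor(c["color"],cv2.COLOR_RGB2HSV)
def comp(name,u,v,h0,h1,r=26):
    m=np.zeros((400,640),np.uint8); q=(P[...,2]>h0)&(P[...,2]<h1); m[v-r:v+r,u-r:u+r]=q[v-r:v+r,u-r:u+r]
    n,l,st,ce=cv2.connectedComponentsWithStats(m); 
    if n<2: print(name,"none");return
    k=1+np.argmax(st[1:,4]); pts=P[l==k]; (cx,cy),rr=cv2.minEnclosingCircle(pts[:,:2].astype(np.float32))
    print(name,"mean",pts.mean(0).round(1),"medz",np.median(pts[:,2]).round(1),"bb",((pts.max(0)+pts.min(0))/2).round(1)[:2],"circ",round(cx,1),round(cy,1),round(2*rr,1),len(pts),"r",round(np.hypot(cx,cy)))
comp("steelA",167,172,75,95);comp("steelB",213,218,75,95);comp("copper",161,215,75,95)
comp("amber",258,214,48,62);comp("green",167,256,48,62)
comp("purple",361,211,70,90);comp("teal",308,211,70,90);comp("pink",352,260,70,90)
comp("scoop",465,212,5,32,34)
dark=((hsv[...,2]<70)&(np.indices((400,640))[1]>330)&(np.indices((400,640))[1]<385)&(np.indices((400,640))[0]>128)&(np.indices((400,640))[0]<180)).astype(np.uint8)
def big(m):
    n,l,st,ce=cv2.connectedComponentsWithStats(m); k=1+np.argmax(st[1:,4]); return (l==k).astype(np.uint8)
def rect(m,h,n):
    ys,xs=np.nonzero(big(m)); W=np.array([ray(c,x,y,h)[:2] for x,y in zip(xs,ys)],np.float32)
    print(n,cv2.minAreaRect(W),"mean",W.mean(0))
rect(dark,18,"coaster")
b=np.zeros((400,640),np.uint8); b[110:200,220:400]=((P[...,2]>6)&(P[...,2]<35))[110:200,220:400]
rect(b,12,"board")
w=np.zeros_like(b); w[125:185,230:290]=((hsv[...,1]<40)&(hsv[...,2]>150))[125:185,230:290]; w=big(w)
W=np.array([ray(c,x,y,24)[:2] for y,x in np.argwhere(w)],np.float32); print("saucer",cv2.minEnclosingCircle(W),W.mean(0))
print("table z",np.nanmedian(P[280:310,100:220,2]), "board z",np.nanmedian(P[150:170,300:330,2]))
x=np.hstack([cv2.resize(c["color"][145:240,140:240],(400,380)),cv2.resize(c["color"][180:250,430:500],(380,380))])
cv2.imwrite("pics/crop.png",x[:,:,::-1])
E
```

```text
steelA mean [591.7 345.3  84.2] medz 84.3 bb [592.3 346.1] circ 592.8 346.7 64.8 589 r 687
steelB mean [482.3 230.3  84.4] medz 84.5 bb [481.9 231. ] circ 482.9 231.0 63.9 588 r 535
copper mean [490.6 351.5  84. ] medz 84.3 bb [490.4 353. ] circ 491.0 353.0 64.6 600 r 605
amber mean [497.3 130.7  54.6] medz 54.7 bb [497.1 130.6] circ 497.8 131.2 43.0 243 r 515
green mean [394.7 347.5  54.1] medz 54.2 bb [394.3 347.5] circ 394.5 348.0 42.6 257 r 526
purple mean [ 505.9 -122.4   78.3] medz 78.8 bb [ 504.  -119.6] circ 504.0 -119.8 64.5 130 r 518
teal mean [503.4   7.4  78.8] medz 79.1 bb [502.8   6.8] circ 502.7 6.7 64.3 126 r 503
pink mean [ 389.9 -100.2   78. ] medz 78.7 bb [390.  -97.2] circ 390.5 -97.3 64.6 140 r 402
scoop mean [ 501.9 -390.4   16.4] medz 17.3 bb [ 501.1 -389.4] circ 501.5 -387.5 141.5 421 r 634
coaster ((655.9754028320312, -125.10444641113281), (96.58024597167969, 96.35758209228516), 2.390162229537964) mean [ 655.7268 -125.1913]
board ((649.9391479492188, 4.91107177734375), (160.13258361816406, 398.614013671875), 2.306506633758545) mean [649.4746      5.2059126]
saucer ((646.4140014648438, 134.45401000976562), 60.51419448852539) [646.2109  134.75038]
table z -0.6644262566706269 board z 11.627058352163111
```

View pics/crop.png

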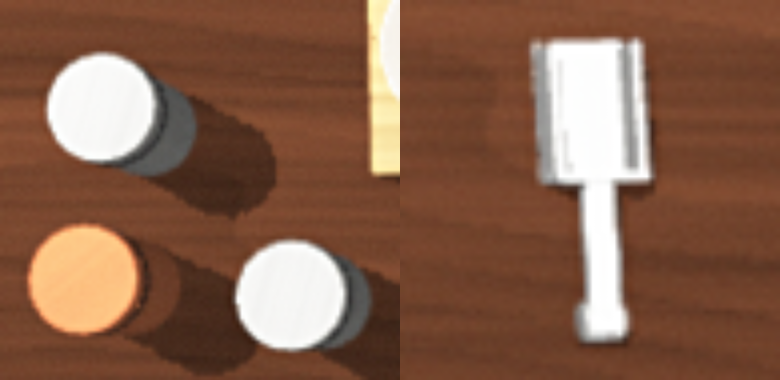

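The crop confirms it: steel lid upper left (the farthest one), copper lower left, and the second steel lower right. The scoop's bowl points away from the robot and its handle towards it. All sizes and heights match the description. The target is steel A at (592.6, 346.5).

{"api": "jog_arm", "payload": {
  "deltas": [
    [[0,0,0,0.153],[0,0,0,0.153],[0,0,0,0.154],[0.0365,-0.0913,0.005,0],[0.0365,-0.0913,0.005,0],[0.0365,-0.0913,0.005,0],[0.0365,-0.0913,0.005,0],[0.0365,-0.0913,0.005,0],[0.0365,-0.0913,0.005,0],[0.0365,-0.0913,0.005,0]]
  ],
  "hand": 85,
  "force": 40
}}

```text
clock: 1.35
eef_pos: [374.5, -199.6, 232.2]
ee_rot: [0.0, 1.0, -0.0, 0.0]
ft_force: [1.1, 0.0, -0.5]
opening: 84.8
grasp_force: 0.0
```

{"api": "jog_arm", "payload": {
  "deltas": [
    [[0.0365,-0.0913,0.005,0],[0.0365,-0.0913,0.005,0],[0.0365,-0.0913,0.005,0],[0.0365,-0.0913,0.005,0],[0.0365,-0.0913,0.005,0],[0.0365,-0.0913,0.005,0],[0.0365,-0.0913,0.005,0],[0.0365,-0.0913,0.005,0],[0.0365,-0.0913,0.005,0],[0.0365,-0.0913,0.005,0]]
  ]
}}

```text
clock: 2.6
eef_pos: [593.7, 348.2, 201.9]
ee_rot: [0.0, 1.0, -0.0, -0.0]
ft_force: [1.0, -1.1, 0.2]
opening: 85.0
grasp_force: 0.0
```

```bash
python3 -c "
from h import *
go(592.6,346.5,53,0)"
```

```text
tcp [593.7 348.2 201.9] head -0.02 shift [-0.0017  0.0028  0.2481] turn -0.0
```

{"api": "jog_arm", "payload": {
  "deltas": [
    [[0,0,0.06,0],[0,0,0.06,0],[0,0,0.05,0],[0,0,0.04,0],[0,0,0.03,0],[0,0,0.009,0],[0,0,0,0]]
  ]
}}

```text
clock: 3.48
eef_pos: [593.5, 346.4, 53.1]
ee_rot: [-0.0, 1.0, -0.0, 0.0]
ft_force: [0.3, 0.7, 0.7]
opening: 85.2
grasp_force: 0.0
```

{"api": "jog_arm", "payload": {
  "deltas": [
    [[0,0,0,0],[0,0,0,0],[0,0,0,0],[0,0,0,0],[0,0,0,0],[0,0,0,0]]
  ],
  "hand": 50
}}

```text
clock: 4.22
eef_pos: [594.0, 346.6, 54.1]
ee_rot: [-0.0, 1.0, -0.0, 0.001]
ft_force: [-0.3, -0.6, 5.3]
opening: 62.8
grasp_force: 42.0
```

{"api": "jog_arm", "payload": {
  "deltas": [
    [[0,0,-0.03,0],[0,0,-0.05,0],[0,0,-0.05,0],[0.0058,0.0437,0,0],[0.0116,0.0874,0,0],[0.0116,0.0874,0,0],[0.0116,0.0874,0,0],[0.0116,0.0874,0,0],[0.0116,0.0874,0,0],[0.0116,0.0874,0,0]]
  ]
}}

```text
clock: 5.48
eef_pos: [637.9, 2.8, 131.0]
ee_rot: [0.0, 1.0, -0.0, -0.0]
ft_force: [0.5, 0.9, -2.3]
opening: 62.6
grasp_force: 44.6
```

{"api": "jog_arm", "payload": {
  "deltas": [
    [[0.0116,0.0874,0,0],[0.0116,0.0874,0,0],[0.0058,0.0437,0,0],[0,0,0,0],[0,0,0.04,0],[0,0,0.03,0],[0,0,0.02,0],[0,0,0.0075,0],[0,0,0,0],[0,0,0,0]]
  ]
}}

```text
clock: 6.72
eef_pos: [656.0, -125.7, 72.7]
ee_rot: [0.0, 1.0, -0.0, 0.0]
ft_force: [-0.4, -0.5, -3.9]
opening: 62.6
grasp_force: 44.8
```

```bash
python3 - <<'E'
from h import *
go(655.5,-125.1,71,0); s=bot.get_state(); print(s["ft_force"],s["opening"],s["grasp_force"])
c=bot.camera("scene"); cv2.imwrite("pics/s1.png",cv2.resize(c["color"][120:260,160:360],(800,560))[:,:,::-1])
E
```

```text
tcp [ 656.  -125.7   72.7] head -0.02 shift [-0.0009 -0.0009  0.0029] turn -0.0
[-0.42639602 -0.52523309 -3.90723311] 62.57819694419385 44.77568864822388
```

View pics/s1.png

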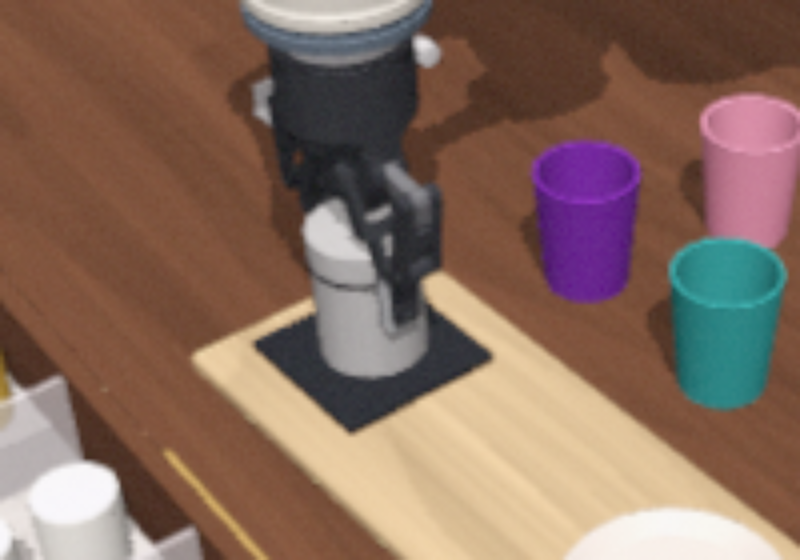

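The canister is upright over the coaster, with its foot centred at about (373,355) in the crop. I'll lower it the last millimetre and release.

{"api": "jog_arm", "payload": {
  "deltas": [
    [[0,0,0.0015,0],[0,0,0.001,0],[0,0,0,0]]
  ]
}}

```text
clock: 7.15
eef_pos: [656.4, -125.7, 72.1]
ee_rot: [0.0, 1.0, -0.0, 0.001]
ft_force: [-3.1, 2.5, 12.5]
opening: 62.9
grasp_force: 44.9
```

{"api": "jog_arm", "payload": {
  "deltas": [
    [[0,0,0,0],[0,0,0,0],[0,0,0,0],[0,0,0,0],[0,0,-0.04,0],[0,0,-0.06,0],[0,0,-0.06,0],[0,0,-0.04,0]]
  ],
  "hand": 85
}}

```text
clock: 8.15
eef_pos: [656.2, -125.8, 192.7]
ee_rot: [0.0, 1.0, -0.0, 0.001]
ft_force: [-1.2, -0.3, 0.0]
opening: 84.9
grasp_force: 0.0
```

```bash
python3 -c "
from h import *
go(497.5,130.9,35,0)"
```

```text
tcp [ 656.2 -125.8  192.7] head -0.03 shift [-0.2651 -0.4278  0.2622] turn -0.001
```

{"api": "jog_arm", "payload": {
  "deltas": [
    [[-0.0331,-0.0535,0,0],[-0.0331,-0.0535,0,0],[-0.0331,-0.0535,0,0],[-0.0331,-0.0535,0,0],[-0.0331,-0.0535,0,0],[-0.0331,-0.0535,0,0],[-0.0331,-0.0535,0,0],[-0.0331,-0.0535,0,0],[0,0,0,0]]
  ],
  "hand": 62
}}

```text
clock: 9.28
eef_pos: [495.7, 132.9, 191.0]
ee_rot: [-0.0, 1.0, 0.001, -0.0]
ft_force: [0.7, -0.1, 0.6]
opening: 62.0
grasp_force: 0.0
```

```bash
python3 - <<'E'
from h import *
go(497.5,130.9,36,0)
c=bot.camera("top");cv2.imwrite("pics/t2.png",c["color"][:,:,::-1]);P=cloud(c)
m=((P[...,2]>95)&(P[...,2]<112)).astype(np.uint8); n,l,st,ce=cv2.connectedComponentsWithStats(m)
for k in range(1,n):
    if st[k,4]>100:
        p=P[l==k]; (x,y),r=cv2.minEnclosingCircle(p[:,:2].astype(np.float32)); print(ce[k],p.mean(0),x,y,2*r,st[k,4])
E
```

```text
tcp [495.7 132.9 191. ] head 0.11 shift [0.0032 0.0033 0.2583] turn 0.003
[315.90706064  10.98917712] [986.39693321  -7.8099609   99.82197516] 992.9864501953125 -0.6472320556640625 620.980224609375 5821
[83.17786561 34.1541502 ] [919.27960136 547.68013005 104.09487816] 928.8687744140625 556.8577880859375 60.932334899902344 253
[118.57142857  37.16806723] [912.87033996 463.09964739 103.85301421] 924.5240478515625 473.55010986328125 57.619449615478516 119
[364.86086957 146.72      ] [ 653.10618087 -124.82719146  102.59908377] 654.1712646484375 -124.9815902709961 64.0887222290039 575
```

View pics/t2.png

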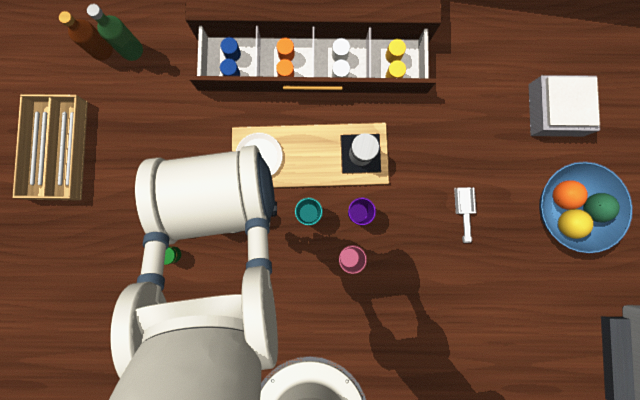

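The canister stands upright at pixel (365,147), measured at (654.2, -125.0), within about 1.5 mm of the coaster's centre. The jar is hidden under the arm. Descending on it next.

{"api": "jog_arm", "payload": {
  "deltas": [
    [[0.0017,0.0015,0.05,0],[0,0,0.06,0],[0,0,0.06,0],[0,0,0.05,0],[0,0,0.03,0],[0,0,0.009,0],[0,0,0,0],[0,0,0,0]]
  ]
}}

```text
clock: 10.32
eef_pos: [498.6, 130.2, 36.2]
ee_rot: [-0.0, 1.0, -0.0, 0.001]
ft_force: [-0.3, 0.8, -0.0]
opening: 62.4
grasp_force: 0.0
```

{"api": "jog_arm", "payload": {
  "deltas": [
    [[0,0,0,0],[0,0,0,0],[0,0,0,0],[0,0,0,0],[0,0,0,0]]
  ],
  "hand": 30,
  "force": 30
}}

```text
clock: 10.95
eef_pos: [498.5, 130.4, 36.1]
ee_rot: [-0.0, 1.0, -0.0, 0.001]
ft_force: [-0.4, -0.5, 8.4]
opening: 42.2
grasp_force: 29.3
```

```bash
python3 -c "
from h import *
go(654.2,-125,139.5,0)"
```

```text
tcp [498.5 130.4  36.1] head -0.02 shift [ 0.2598  0.4255 -0.1721] turn -0.0
```

{"api": "jog_arm", "payload": {
  "deltas": [
    [[0,0,-0.04,0],[0,0,-0.07,0],[0,0,-0.07,0],[0,0,-0.06,0],[0.0145,0.0237,-0.016,0],[0.0289,0.0473,0,0],[0.0289,0.0473,0,0],[0.0289,0.0473,0,0],[0.0289,0.0473,0,0],[0.0289,0.0473,0,0]]
  ]
}}

```text
clock: 12.2
eef_pos: [593.7, -27.6, 188.1]
ee_rot: [-0.0, 1.0, -0.0, -0.001]
ft_force: [-0.4, -0.1, -0.6]
opening: 41.8
grasp_force: 30.8
```

{"api": "jog_arm", "payload": {
  "deltas": [
    [[0.0289,0.0473,0,0],[0.0289,0.0473,0,0],[0.0289,0.0473,0,0],[0.0145,0.0236,0,0],[0,0,0,0],[0,0,0.03,0],[0,0,0.03,0],[0,0,0.015,0],[0,0,0,0],[0,0,0,0]]
  ]
}}

```text
clock: 13.45
eef_pos: [654.3, -125.2, 144.5]
ee_rot: [0.0, 1.0, -0.0, 0.0]
ft_force: [0.5, 1.0, -1.6]
opening: 42.2
grasp_force: 30.8
```

```bash
python3 - <<'E'
from h import *
go(655,-125,139.1,0); s=bot.get_state(); print(s["ft_force"],s["opening"],s["grasp_force"])
c=bot.camera("scene"); cv2.imwrite("pics/s2.png",cv2.resize(c["color"][120:260,160:360],(800,560))[:,:,::-1])
E
```

```text
tcp [ 654.3 -125.2  144.5] head -0.02 shift [ 0.0011 -0.0003  0.0089] turn -0.0
[ 0.46909902  1.03772812 -1.56126117] 42.17575872489863 30.772498548030853
```

View pics/s2.png

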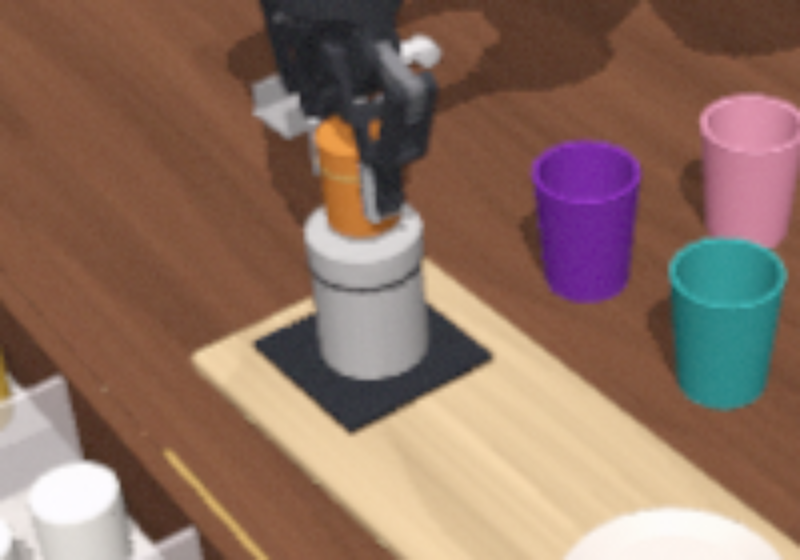

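The jar hangs over the middle of the canister lid at about (362,215), with a gap of around 5 mm.

{"api": "jog_arm", "payload": {
  "deltas": [
    [[0,0,0.004,0],[0,0,0.002,0],[0,0,0.002,0],[0,0,0,0],[0,0,0,0]]
  ]
}}

```text
clock: 14.12
eef_pos: [654.1, -125.2, 139.3]
ee_rot: [-0.0, 1.0, -0.0, 0.0]
ft_force: [0.0, 0.7, -1.0]
opening: 41.8
grasp_force: 30.7
```

{"api": "jog_arm", "payload": {
  "deltas": [
    [[0,0,0.001,0],[0,0,0.0005,0],[0,0,0,0],[0,0,0,0]]
  ]
}}

```text
clock: 14.62
eef_pos: [654.3, -125.3, 139.1]
ee_rot: [0.0, 1.0, -0.0, 0.0]
ft_force: [-1.6, 0.4, 8.2]
opening: 42.0
grasp_force: 30.8
```

{"api": "jog_arm", "payload": {
  "deltas": [
    [[0,0,0,0],[0,0,0,0],[0,0,0,0],[0,0,0,0],[0,0,-0.03,0],[0,0,-0.05,0],[0,0,-0.05,0]]
  ],
  "hand": 65
}}

```text
clock: 15.5
eef_pos: [654.2, -125.2, 218.5]
ee_rot: [0.0, 1.0, -0.0, 0.0]
ft_force: [-0.4, -0.4, 0.1]
opening: 65.2
grasp_force: 0.0
```

```bash
python3 -c "
from h import *
go(504,-120,217,0)"
```

```text
tcp [ 654.2 -125.2  218.5] head -0.03 shift [-0.2503 -0.0086  0.0024] turn -0.001
```

{"api": "jog_arm", "payload": {
  "deltas": [
    [[-0.025,-0.0009,0,0],[-0.05,-0.0017,0,0],[-0.05,-0.0017,0,0],[-0.05,-0.0017,0,0],[-0.05,-0.0017,0,0],[-0.0253,-0.0009,0,0],[0,0,0,0]]
  ],
  "hand": 85
}}

```text
clock: 16.38
eef_pos: [503.9, -120.1, 217.2]
ee_rot: [0.0, 1.0, -0.0, 0.0]
ft_force: [0.8, -0.3, 0.1]
opening: 85.0
grasp_force: 0.0
```

```bash
cat > blobs.py <<'E'
from h import *
def blobs(c,h0,h1,box,mn=60):
    P=cloud(c); m=((P[...,2]>h0)&(P[...,2]<h1)&(P[...,0]>box[0])&(P[...,0]<box[1])&(P[...,1]>box[2])&(P[...,1]<box[3])).astype(np.uint8)
    n,l,st,ce=cv2.connectedComponentsWithStats(m)
    for k in range(1,n):
        if st[k,4]>mn:
            p=P[l==k]; (x,y),r=cv2.minEnclosingCircle(p[:,:2].astype(np.float32)); print("px",ce[k].round(),"mean",p.mean(0).round(1),"circ",round(x,1),round(y,1),round(2*r,1),st[k,4])
E
python3 - <<'E'
from blobs import *
go(504,-120,53,0)
c=bot.camera("top"); np.savez("t3.npz",**c); blobs(c,150,166,(600,720,-200,-50))
print("cup");blobs(c,70,90,(440,560,-180,-60))
E
```

```text
tcp [ 503.9 -120.1  217.2] head -0.05 shift [-1.000e-04 -2.000e-04  2.736e-01] turn -0.001
cup
```

{"api": "jog_arm", "payload": {
  "deltas": [
    [[0,0,0.05,0],[0,0,0.06,0],[0,0,0.06,0],[0,0,0.05,0],[0,0,0.035,0],[0,0,0.018,0],[0,0,0,0]]
  ]
}}

```text
clock: 17.3
eef_pos: [504.4, -120.0, 52.2]
ee_rot: [-0.0, 1.0, -0.0, -0.0]
ft_force: [0.5, 0.4, -0.3]
opening: 84.9
grasp_force: 0.0
```

{"api": "jog_arm", "payload": {
  "deltas": [
    [[0,0,0,0],[0,0,0,0],[0,0,0,0],[0,0,0,0],[0,0,0,0],[0,0,0,0]]
  ],
  "hand": 48,
  "force": 22
}}

```text
clock: 18.05
eef_pos: [504.6, -120.1, 53.7]
ee_rot: [0.0, 1.0, -0.0, 0.001]
ft_force: [-0.3, 1.7, 6.1]
opening: 63.7
grasp_force: 22.3
```

```bash
python3 -c "
from h import *
go(645.5,134.7,53+17,0)"
```

```text
tcp [ 504.6 -120.1   53.7] head -0.03 shift [ 0.2347 -0.4248 -0.027 ] turn -0.001
```

{"api": "jog_arm", "payload": {
  "deltas": [
    [[0,0,-0.03,0],[0,0,-0.06,0],[0,0,-0.06,0],[0,0,-0.04,0],[0.0131,-0.0236,0,0],[0.0261,-0.0472,0,0],[0.0261,-0.0472,0,0],[0.0261,-0.0472,0,0],[0.0261,-0.0472,0,0],[0.0261,-0.0472,0,0]]
  ]
}}

```text
clock: 19.3
eef_pos: [590.4, 37.6, 165.8]
ee_rot: [-0.0, 1.0, -0.0, -0.0]
ft_force: [0.5, -0.3, 0.1]
opening: 63.9
grasp_force: 24.5
```

{"api": "jog_arm", "payload": {
  "deltas": [
    [[0.0261,-0.0472,0,0],[0.0261,-0.0472,0,0],[0.0261,-0.0472,0,0],[0.0131,-0.0236,0,0],[0,0,0.02,0],[0,0,0.05,0],[0,0,0.05,0],[0,0,0.035,0],[0,0,0,0],[0,0,0,0]]
  ]
}}

```text
clock: 20.55
eef_pos: [644.8, 134.2, 73.7]
ee_rot: [0.0, 1.0, -0.0, -0.0]
ft_force: [0.2, 0.6, -0.1]
opening: 63.0
grasp_force: 24.2
```

```bash
python3 - <<'E'
from h import *
go(645.5,134.7,70,0); s=bot.get_state(); print(s["ft_force"],s["opening"],s["grasp_force"])
c=bot.camera("scene"); cv2.imwrite("pics/s3.png",cv2.resize(c["color"][120:320,180:440],(780,600))[:,:,::-1])
c=bot.camera("top")
from blobs import *
blobs(c,150,166,(600,720,-200,-50))
E
```

```text
tcp [644.8 134.2  73.7] head -0.06 shift [ 0.0012 -0.0008  0.0062] turn -0.001
[ 0.22544718  0.63689366 -0.09048109] 62.99970171207395 24.233220489200768
px [368. 142.] mean [ 651.9 -124.3  157.7] circ 652.5 -124.5 43.0 295
```

View pics/s3.png

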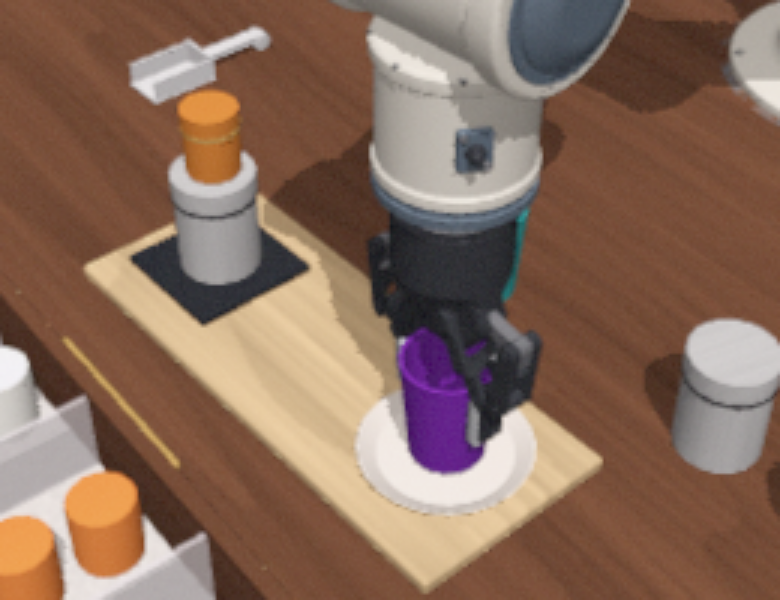

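The jar stands centred on the canister: measured (652.3, -124.5) against the lid's (653.5, -125). The cup hovers over the saucer centre at crop (445,455).

{"api": "jog_arm", "payload": {
  "deltas": [
    [[0.001,-0.0005,0.003,0],[0,0,0.0015,0],[0,0,0.001,0],[0,0,0,0],[0,0,0,0]]
  ]
}}

```text
clock: 21.28
eef_pos: [645.6, 135.2, 70.3]
ee_rot: [-0.0, 1.0, -0.0, -0.0]
ft_force: [0.2, 1.0, -0.3]
opening: 63.1
grasp_force: 24.2
```

{"api": "jog_arm", "payload": {
  "deltas": [
    [[0,0,0.001,0],[0,0,0.001,0],[0,0,0,0],[0,0,0,0]]
  ]
}}

```text
clock: 21.78
eef_pos: [645.9, 135.2, 69.4]
ee_rot: [-0.0, 1.0, -0.0, 0.0]
ft_force: [0.1, 1.4, 5.3]
opening: 63.4
grasp_force: 24.0
```

{"api": "jog_arm", "payload": {
  "deltas": [
    [[0,0,0,0],[0,0,0,0],[0,0,0,0],[0,0,0,0],[0,0,-0.03,0],[0,0,-0.06,0],[0,0,-0.06,0],[0,0,-0.06,0],[0,0,-0.03,0]]
  ],
  "hand": 85
}}

```text
clock: 22.9
eef_pos: [646.3, 135.3, 216.3]
ee_rot: [-0.0, 1.0, -0.0, 0.002]
ft_force: [0.3, -0.6, -0.3]
opening: 85.2
grasp_force: 0.0
```

```bash
python3 - <<'E'
from h import *
c=dict(np.load("top0.npz")); P=cloud(c); hsv=cv2.cvtColor(c["color"],cv2.COLOR_RGB2HSV)
m=np.zeros((400,640),np.uint8); m[175:255,440:490]=((P[...,2]>4)&(P[...,2]<35))[175:255,440:490]
n,l,st,ce=cv2.connectedComponentsWithStats(m); k=1+np.argmax(st[1:,4]); p=P[l==k]
b=p[p[:,0]>510]; h=p[p[:,0]<490]
rb=cv2.minAreaRect(p[:,:2].astype(np.float32)); print("all",rb); print("bowl",cv2.minAreaRect(b[:,:2].astype(np.float32)))
vx=cv2.fitLine(h[:,:2].astype(np.float32),cv2.DIST_L2,0,.01,.01).ravel(); print("handle",vx,np.degrees(np.arctan2(vx[1],vx[0])))
# width/height profile along axis
a=np.arctan2(vx[1],vx[0]); 
if np.cos(a)<0:a+=np.pi
e=np.array([np.cos(a),np.sin(a)]); nn=np.array([-e[1],e[0]]); s=p[:,:2]@e; w=p[:,:2]@nn
print(s.min(),s.max())
for i in np.arange(s.min(),s.max(),8):
    q=(s>=i)&(s<i+8); print((i-s.min()-70).round(),w[q].min().round(1),w[q].max().round(1),p[q,2].min().round(),p[q,2].max().round(),np.median(w[q]).round(1))
o=e*(s.min()+s.max())/2+nn*(w[s>s.max()-55].min()+w[s>s.max()-55].max())/2; print("origin",o)
go(500,-390,200,0)
E
```

```text
all ((501.37310791015625, -391.7822570800781), (138.95301818847656, 44.07675552368164), 2.6702065467834473)
bowl ((539.9569091796875, -389.5835266113281), (60.46963119506836, 44.87384033203125), 0.8809141516685486)
handle [ 9.9988383e-01  1.5240460e-02  4.5925970e+02 -3.9162372e+02] 0.8732478
426.1341124718745 564.1924322680259
-70.0 -409.1 -390.9 5.0 22.0 -398.9
-62.0 -407.9 -390.9 6.0 21.0 -397.7
-54.0 -404.8 -392.6 13.0 22.0 -398.5
-46.0 -405.4 -392.9 11.0 21.0 -397.9
-38.0 -405.2 -392.1 15.0 21.0 -398.1
-30.0 -406.3 -393.2 10.0 21.0 -399.6
-22.0 -406.9 -392.2 9.0 21.0 -398.7
-14.0 -404.4 -392.5 12.0 21.0 -396.5
-6.0 -404.7 -392.0 15.0 21.0 -398.0
2.0 -419.2 -377.1 4.0 29.0 -395.5
10.0 -418.6 -377.1 4.0 24.0 -401.5
18.0 -419.3 -376.9 4.0 25.0 -413.7
26.0 -418.2 -376.8 5.0 24.0 -402.0
34.0 -420.2 -376.5 4.0 24.0 -416.1
42.0 -418.2 -376.4 4.0 24.0 -411.8
50.0 -417.3 -376.2 4.0 24.0 -403.7
58.0 -418.7 -375.3 4.0 26.0 -411.2
66.0 -416.1 -377.6 4.0 22.0 -404.4
origin [ 501.16788274 -390.17304743]
tcp [646.3 135.3 216.3] head -0.02 shift [-0.2436  0.8756  0.0259] turn -0.001
```

{"api": "jog_arm", "payload": {
  "deltas": [
    [[-0.0095,0.0398,0,0],[-0.019,0.0796,0,0],[-0.019,0.0796,0,0],[-0.019,0.0796,0,0],[-0.019,0.0796,0,0],[-0.019,0.0796,0,0],[-0.019,0.0796,0,0],[-0.019,0.0796,0,0],[-0.019,0.0796,0,0],[-0.019,0.0796,0,0]]
  ],
  "hand": 65
}}

```text
clock: 24.15
eef_pos: [535.1, -320.4, 212.0]
ee_rot: [-0.001, 1.0, -0.001, -0.001]
ft_force: [0.0, 0.3, 0.1]
opening: 64.9
grasp_force: 0.0
```

{"api": "jog_arm", "payload": {
  "deltas": [
    [[-0.019,0.0796,0,0],[-0.0095,0.0398,0,-0.025],[0,0,0.05,0],[0,0,0.06,0],[0,0,0.06,0],[0,0,0.05,0],[0,0,0.02,0],[0,0,0,0],[0,0,0,0]]
  ]
}}

```text
clock: 25.28
eef_pos: [520.2, -390.7, 70.2]
ee_rot: [0.001, 1.0, 0.01, 0.001]
ft_force: [0.6, 0.0, 0.0]
opening: 64.9
grasp_force: 0.0
```

```bash
python3 - <<'E'
from blobs import *
print(bot.tip_reach); go(521.2,-389.8,27,1.1)
c=bot.camera("top"); cv2.imwrite("pics/t4.png",c["color"][:,:,::-1])
blobs(c,150,166,(600,720,-200,-50)); print("cup"); blobs(c,85,105,(590,700,80,190))
E
```

```text
22.0
tcp [ 520.2 -390.7   70.2] head 1.09 shift [ 0.0016 -0.0015  0.0719] turn -0.0
px [368. 142.] mean [ 652.  -124.3  157.5] circ 652.7 -124.7 42.9 299
cup
px [253. 149.] mean [647.8 136.9  94.2] circ 645.2 135.2 64.8 161
```

View pics/t4.png

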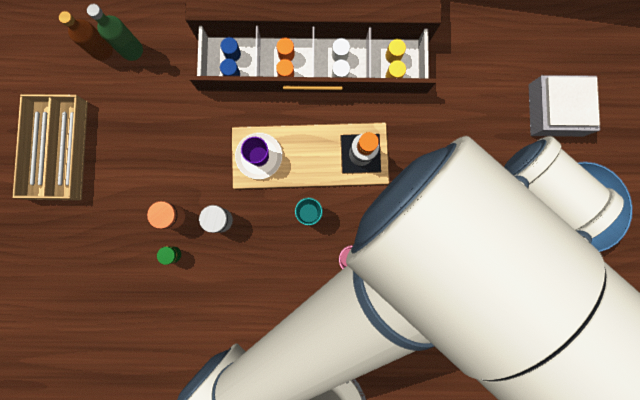

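The cup sits centred in the saucer at px (253,149), measured (645.2, 135.2), and the stack stands at px (368,142). The scoop is next.

{"api": "jog_arm", "payload": {
  "deltas": [
    [[0.0014,-0.0012,0.03,0],[0,0,0.025,0],[0,0,0.012,0],[0,0,0.0045,0],[0,0,0,0],[0,0,0,0]]
  ]
}}

```text
clock: 26.08
eef_pos: [521.0, -389.6, 26.6]
ee_rot: [0.0, 1.0, 0.01, 0.0]
ft_force: [0.7, 0.3, -1.0]
opening: 65.3
grasp_force: 0.0
```

{"api": "jog_arm", "payload": {
  "deltas": [
    [[0,0,0,0],[0,0,0,0],[0,0,0,0],[0,0,0,0],[0,0,0,0],[0,0,0,0]]
  ],
  "hand": 30,
  "force": 30
}}

```text
clock: 26.82
eef_pos: [521.0, -389.6, 26.7]
ee_rot: [0.0, 1.0, 0.01, 0.0]
ft_force: [-0.6, 1.0, 5.5]
opening: 41.3
grasp_force: 30.9
```

```bash
python3 -c "
from blobs import *
go(670.5,5.6,40,2.2)
c=bot.camera('scene');cv2.imwrite('pics/s5.png',cv2.resize(c['color'][60:200,160:360],(800,560))[:,:,::-1])"
```

```text
tcp [ 521.  -389.6   26.7] head 1.1 shift [ 0.2618 -0.6537 -0.0224] turn -0.025
```

View pics/s5.png

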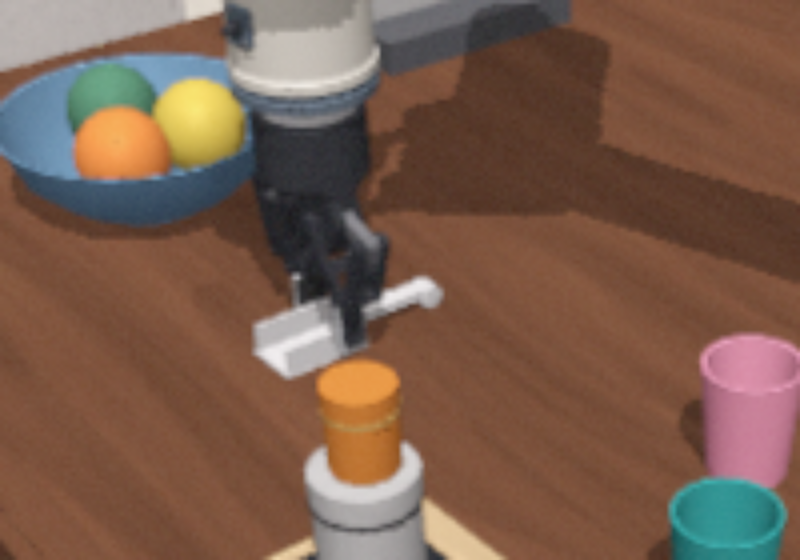

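The bowl is gripped across its sides, and the scoop lies square in the fingers with the handle towards the robot.

{"api": "jog_arm", "payload": {
  "deltas": [
    [[0,0,-0.03,0],[0,0,-0.06,0],[0,0,-0.07,0],[0,0,-0.07,0],[0,0,-0.06,0],[0,0,-0.04,0],[0.0146,-0.0363,0,0],[0.0291,-0.0726,0,0],[0.0291,-0.0726,0,0],[0.0291,-0.0726,0,0]]
  ]
}}

```text
clock: 28.12
eef_pos: [579.0, -233.1, 223.8]
ee_rot: [-0.0, 1.0, 0.01, -0.0]
ft_force: [0.7, -0.7, -0.7]
opening: 41.6
grasp_force: 30.9
```

{"api": "jog_arm", "payload": {
  "deltas": [
    [[0.0291,-0.0726,0,0],[0.0291,-0.0726,0,0],[0.0291,-0.0726,0,0],[0.0291,-0.0726,0,0],[0.0291,-0.0726,0,0],[0.0146,-0.0363,0,-0.025],[0,0,0.04,0],[0,0,0.06,0],[0,0,0.06,0],[0,0,0.04,0]]
  ]
}}

```text
clock: 29.38
eef_pos: [669.2, 5.8, 102.2]
ee_rot: [-0.0, 1.0, 0.02, -0.001]
ft_force: [0.4, -0.3, -0.7]
opening: 41.3
grasp_force: 30.8
```

{"api": "jog_arm", "payload": {
  "deltas": [
    [[0,0,0.04,0],[0,0,0.03,0],[0,0,0.02,0],[0,0,0,0],[0,0,0,0]]
  ]
}}

```text
clock: 30.0
eef_pos: [670.9, 5.6, 50.9]
ee_rot: [0.0, 1.0, 0.019, 0.001]
ft_force: [0.4, 0.3, -0.5]
opening: 41.3
grasp_force: 30.8
```

```bash
python3 -c "
from blobs import *
go(670.5,5.6,38.7,2.2);print(bot.get_state()['ft_force'])
c=bot.camera('scene');cv2.imwrite('pics/s6.png',cv2.resize(c['color'][120:320,180:440],(780,600))[:,:,::-1])"
```

```text
tcp [670.9   5.6  50.9] head 2.22 shift [-0.0007 -0.0001  0.0204] turn 0.001
[ 0.35515186  0.26795747 -0.46761538]
```

View pics/s6.png

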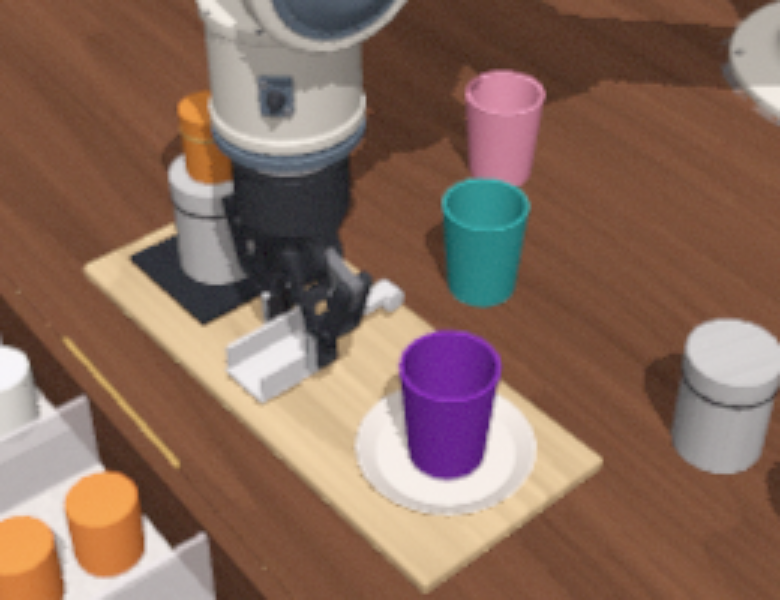

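The scoop hovers level above the board, bowl at (270,355), handle towards the robot. It's clear of both the saucer and the stack. Lowering it gently.

{"api": "jog_arm", "payload": {
  "deltas": [
    [[-0.0005,0,0.01,0],[0,0,0.006,0],[0,0,0.003,0],[0,0,0.001,0],[0,0,0,0],[0,0,0,0]]
  ]
}}

```text
clock: 30.8
eef_pos: [670.0, 5.6, 38.7]
ee_rot: [0.0, 1.0, 0.019, -0.0]
ft_force: [-3.8, 0.2, 8.5]
opening: 41.2
grasp_force: 31.9
```

{"api": "jog_arm", "payload": {
  "deltas": [
    [[0,0,0,0],[0,0,0,0],[0,0,0,0],[0,0,0,0],[0,0,-0.02,0],[0,0,-0.06,0],[0,0,-0.07,0],[0,0,-0.07,0],[0,0,-0.07,0],[0,0,-0.05,0]]
  ],
  "hand": 60
}}

```text
clock: 32.05
eef_pos: [670.4, 5.6, 245.3]
ee_rot: [0.0, 1.0, 0.019, 0.001]
ft_force: [-0.6, 0.3, -0.9]
opening: 59.8
grasp_force: 0.0
```

{"api": "jog_arm", "payload": {
  "deltas": [
    [[-0.03,0.03,0,0],[-0.05,0.06,0,0],[-0.05,0.06,0,0],[-0.05,0.06,0,0],[-0.05,0.06,0,0],[-0.05,0.06,0,0],[-0.05,0.06,0,0],[-0.03,0.06,0,0],[0,0.06,0,0],[0,0.03,0,0]]
  ]
}}

```text
clock: 33.3
eef_pos: [466.7, -328.2, 243.0]
ee_rot: [0.0, 1.0, 0.019, 0.0]
ft_force: [0.4, 1.5, -0.8]
opening: 59.7
grasp_force: 0.0
```

```bash
python3 - <<'E'
from blobs import *
c=bot.camera("top"); cv2.imwrite("pics/t7.png",cv2.resize(c["color"][110:270,140:410],(800,474))[:,:,::-1])
for n,a in dict(jar=(150,166,(600,720,-200,-50)),can=(92,112,(600,720,-200,-50)),cup=(85,105,(590,700,80,190)),teal=(70,90,(450,560,-50,60)),copper=(75,95,(440,545,300,410)),green=(45,62,(350,440,300,400))).items(): print(n);blobs(c,*a)
P=cloud(c)
m=((P[...,2]>17)&(P[...,2]<45)&(P[...,0]>560)&(P[...,0]<740)&(abs(P[...,1]-5)<50)).astype(np.uint8)
n,l,st,ce=cv2.connectedComponentsWithStats(m);k=1+np.argmax(st[1:,4]);p=P[l==k]
print(cv2.minAreaRect(p[:,:2].astype(np.float32)))
h=p[p[:,0]<642];v=cv2.fitLine(h[:,:2].astype(np.float32),cv2.DIST_L2,0,.01,.01).ravel();print("handle",np.degrees(np.arctan2(v[1],v[0])),h.mean(0))
b=p[p[:,0]>660];print("bowl",cv2.minAreaRect(b[:,:2].astype(np.float32)),b[:,2].max())
E
```

```text
jar
px [368. 142.] mean [ 651.9 -124.4  157.5] circ 652.8 -124.8 43.3 299
can
px [362. 151.] mean [ 643.8 -118.7  102.3] circ 653.7 -124.9 63.6 244
cup
px [253. 149.] mean [646.7 137.3  94.2] circ 645.0 135.7 64.6 162
teal
px [308. 211.] mean [503.9   7.1  78.1] circ 502.8 6.9 64.4 129
copper
px [161. 215.] mean [490.4 351.4  84.1] circ 490.5 352.8 64.4 603
green
px [166. 255.] mean [394.7 346.9  54. ] circ 394.5 347.9 43.0 267
((649.9572143554688, 4.146566390991211), (136.84336853027344, 41.83012771606445), 3.031036376953125)
handle 3.3938668 [608.62816834   1.78018224  29.05046986]
bowl ((690.1937866210938, 6.4886932373046875), (57.86476516723633, 40.45810317993164), 0.48592713475227356) 37.20933348800646
```

View pics/t7.png

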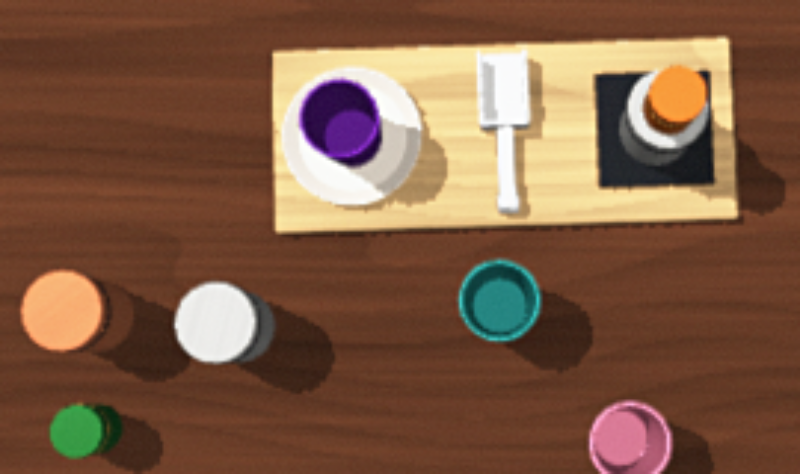

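Everything is in place: the cup is on the saucer, the scoop lies mid-board across its length, and the stack stands on the coaster. The teal cup, copper canister and green jar haven't moved.

```bash
python3 -c "
from cell import bot
print(bot.sign_off())"
```

```text
the job is handed in; nothing more can be done
None
```

The job is handed in after about 33 s. The canister, jar and cup are each within about 2 mm of where they belong. The scoop lies flat mid-board, about 1° off straight across by the camera, and the teal cup, copper canister and green jar were not moved.

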